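# Put the lanterns on their own lighthouses

## Robot

A 7-joint arm with a two-finger parallel gripper is mounted at the origin on the work surface. World frame = base frame: x ahead of the robot, y to its left, z up, the work surface at z = 0. Lengths are in m, angles in rad, forces in N, time in s.
With the tool pointing down it reaches from about 0.425 to 0.925 m from the base axis. Payload 6.8 kg.
Tool frame: the origin (TCP) lies between the finger pads; the fingertips stand 22 mm ahead of it and the grasp point (between the pads) lies 3 mm ahead of it; z points along the fingers, y is the direction in which the jaws open and shut (so a half turn about z gives the same grasp; the last joint's range is limited). The gripper opens to 85 mm and grips with 20 to 120 N. Pads are 22 mm wide; open, the fingers measure 114 mm over their backs; the gripper's body (76 mm by 85 mm) begins 54 mm behind the grasp point. The pads swing forward as they close: fully open they stand 13 mm farther back than shut.
Start: joints at [1.059, 0.477, 0.022, 1.555, -0.011, 1.109, -0.083], TCP at [0.265, -0.621, 0.218] pointing down, gripper open.
Joint ranges: [-2.96, 2.96], [-0.34, 2.1], [-1.41, 1.46], [0.24, 2.44], [-1.37, 4.51], [0.17, 1.92], [-2.96, 2.96]. Speed limits (rad/s): [2.39, 2.39, 3.14, 3.14, 3.14, 3.14, 3.14].

## Interface

Orientations are given as a unit quaternion [w, x, y, z].
In Python, from station import bot gives the robot as it stands. The module is installed in compiled form; this text tells all that it offers.
- The arm moves only by the tool drive_tool, never from a script. Its argument "series" is one flat list of numbers, 7 for each row, row after row: the opening, from -1 (shut) to 1 (fully open), then the shift along the tool's x, y, z in mm, then the turn, a rotation vector about the tool's x, y, z in rad. In form: [jaw, x, y, z, wx, wy, wz, jaw, x, y, z, wx, wy, wz, ...]. A call has 1 to 12 rows; each row shifts and turns the commanded pose from where the row before left it, along the tool's axes as they then stand; what a row does not reach is not made up. A row lasts 1/8 s, in which the tool goes at most 62.5 mm and 10.7 degrees, less where a joint would pass 70% of its speed; a pose out of reach is approached as far as the arm can. A call with a gripper value outside its range is refused whole. The fingers move at their own pace and stop on an object; "force" is the grip in N (left out, the last holds). Time passes only in rows, so rows that do not move let the fingers close. It gives the time, the measured TCP pose, the force and the opening at its end, in the units of the state.
- bot.get_obs(): the state, without advancing time (a new reading comes with each control period).
- bot.read_camera(name): name is "side" or "top"; returns a dict with "pixels" (384x512x3 uint8, blue, green, red), "camera_matrix" (3x3 intrinsics, pixels), "distortion" ([k1, k2, p1, p2, k3] as OpenCV has them; the pictures are not rectified), "rvec" (rotation vector, rad) and "tvec" (3), from world to camera coordinates, as OpenCV has them. Camera axes: x right, y down, z forward; pixel columns grow to the right and rows downward; lengths in m; the calibration is good to about 2 mm. A picture is of the moment at which its call begins. There is no depth.
- bot.hand_in(): hands the job in, once; it reports no verdict.
The state is a dict: "t": time; "q": joint angles; "joint_vel": joint speeds; "joint_torque": joint torques, N m; "eef_pos": TCP position; "tool_rot": TCP orientation; "contact_force": force on the tool from outside, world axes, zero at the start; "torque": the same for the moment, N m; "gripper_width": opening from 0.0 (shut) to 1.0 (fully open).
Only numpy, scipy, OpenCV 4.12 (cv2) and the standard library are available. Lean on these libraries where they do the work, as an engineer would, in place of code of your own. Each camera call takes 0.05 s, during which the arm holds its last target. There are 200 camera calls.

## Task

The three lanterns have been put on the wrong model lighthouses: move them so that each stands released and upright in the middle of the top of the lighthouse whose bands match its roof colour. Use the empty terracotta pot as the resting place for one lantern on the way, standing it upright near the middle and letting go of it there, and never let a lantern down to the table. Leave the two paint jars standing among them where they are.

Things in the scene. Friction and masses are not known exactly. Their poses are not given: they have to be found in the camera images.
- tower_red: Model lighthouse fixed to the table: upside-down white flower pot with red bands, on a dark base 120 mm across. Its flat top, where a lantern stands, is 108 mm above the origin and 84 mm across; a red wire railing, 75 mm across inside and 12.5 mm high, stands on that top (a lantern's foot has 15 mm play each way inside it). Origin: on the pot's axis at table level; z up.
- tower_blue: Model lighthouse fixed to the table: upside-down white flower pot with blue bands, on a dark base 120 mm across. Its flat top, where a lantern stands, is 116 mm above the origin and 84 mm across; a blue wire railing, 75 mm across inside and 12.5 mm high, stands on that top (a lantern's foot has 15 mm play each way inside it). Origin: on the pot's axis at table level; z up.
- tower_green: Model lighthouse fixed to the table: upside-down white flower pot with green bands, on a dark base 120 mm across. Its flat top, where a lantern stands, is 124 mm above the origin and 84 mm across; a green wire railing, 75 mm across inside and 12.5 mm high, stands on that top (a lantern's foot has 15 mm play each way inside it). Origin: on the pot's axis at table level; z up.
- spare_pot: Plain terracotta-brown pot, upside down, fixed to the table on a dark base 120 mm across: the free spot, empty at the start. Its flat top is 112 mm above the origin and 84 mm across, with no railing. Origin: on the pot's axis at table level; z up.
- lantern_red: Loose lantern with a red cone roof, 84 mm tall, 60 to 130 g: black foot 44 mm across, 6 mm high; round upright amber-and-black body 38 mm across from 6 to 60 mm up (grip it here from above, about 45 mm up, from any side); roof 40 mm across at its eave. Starts upright on a lighthouse of another colour. Origin: centre of the foot's underside; z up.
- lantern_blue: Loose lantern with a blue cone roof, 84 mm tall, 60 to 130 g: black foot 44 mm across, 6 mm high; round upright amber-and-black body 38 mm across from 6 to 60 mm up (grip it here from above, about 45 mm up, from any side); roof 40 mm across at its eave. Starts upright on a lighthouse of another colour. Origin: centre of the foot's underside; z up.
- lantern_green: Loose lantern with a green cone roof, 84 mm tall, 60 to 130 g: black foot 44 mm across, 6 mm high; round upright amber-and-black body 38 mm across from 6 to 60 mm up (grip it here from above, about 45 mm up, from any side); roof 40 mm across at its eave. Starts upright on a lighthouse of another colour. Origin: centre of the foot's underside; z up.
- paint_a: Bystander: small closed paint jar with a white cap and purple label, 34 mm across, 50 mm tall, standing loose on the table. Origin: centre of its underside.
- paint_b: Bystander: small closed paint jar with an orange cap and white label, 34 mm across, 50 mm tall, standing loose on the table. Origin: centre of its underside.
Not all that is in view belongs to the job. Leave any yellow look-alike of the tower_green alone.

How it is judged:
On the way:
1. a lantern has been stood on the terracotta pot, upright, within 20 mm of its middle, and let go (((horizontal distance between lantern_red and spare_pot below 0.02 m and z of lantern_red in the frame of spare_pot between 0.108 and 0.117 m and angle between lantern_red's own z axis and vertical below 0.1 rad and linear speed of lantern_red below 0.02 m/s and contact force between the fingers and lantern_red below 0.05 N) or (horizontal distance between lantern_blue and spare_pot below 0.02 m and z of lantern_blue in the frame of spare_pot between 0.108 and 0.117 m and angle between lantern_blue's own z axis and vertical below 0.1 rad and linear speed of lantern_blue below 0.02 m/s and contact force between the fingers and lantern_blue below 0.05 N) or (horizontal distance between lantern_green and spare_pot below 0.02 m and z of lantern_green in the frame of spare_pot between 0.108 and 0.117 m and angle between lantern_green's own z axis and vertical below 0.1 rad and linear speed of lantern_green below 0.02 m/s and contact force between the fingers and lantern_green below 0.05 N))), for 0.2 s.
At the end, for the whole second after the job is handed in: Each lantern stands upright (within 0.1 rad) on the flat top of the lighthouse with bands of its roof's colour, within 12 mm of the middle, released and at rest (horizontal distance between lantern_red and tower_red below 0.012 m and z of lantern_red in the frame of tower_red between 0.104 and 0.113 m and angle between each of lantern_red, lantern_blue, lantern_green's own z axis and vertical below 0.1 rad and linear speed of each of lantern_red, lantern_blue, lantern_green below 0.02 m/s and contact force between the fingers and lantern_red below 0.05 N and horizontal distance between lantern_blue and tower_blue below 0.012 m and z of lantern_blue in the frame of tower_blue between 0.112 and 0.121 m and contact force between the fingers and lantern_blue below 0.05 N and horizontal distance between lantern_green and tower_green below 0.012 m and z of lantern_green in the frame of tower_green between 0.12 and 0.129 m and contact force between the fingers and lantern_green below 0.05 N); the robot touches nothing.
It fails at once if a lantern is let down or falls to the table (height (world z) of any of lantern_red, lantern_blue, lantern_green below 0.06 m).
It fails at once if a paint jar is moved by more than 30 mm (distance of any of paint_a, paint_b from where it was at the start of the episode above 0.03 m).
It also fails if it takes over 112 s, if anything falls off the work surface, if the arm or the gripper's body presses on something with over 40 N, if the wrist force passes 120 N, or if a joint passes its speed limit or range.

## Working session

There is one attempt and no reset: what is moved stays moved. The work goes in short steps, Python scripts to look and compute and a tool call to move; the robot and the scene stay as the last step left them, time stands still between calls to the robot, and variables do not carry over. Pictures are saved under pics/ and viewed, about 12 in all and at most 16, crops included, and the job is handed in when it is done.

Besides the shell and the picture viewer there is one more tool, called after ">>>" as name(argument=value, ...), one argument or row to a line, values as JSON. drive_tool: Moves the arm, as the interface text tells. Its arguments: {"type":"object","properties":{"series":{"type":"array"},"force":{"type":"number"}},"required":["series"]}

```bash
mkdir -p pics; cat > h.py <<'E'
import cv2,numpy as np
from station import bot
def cam(n):
    d=bot.read_camera(n); return d
def ray(d,uv):
    K=np.array(d["camera_matrix"],float);D=np.array(d["distortion"],float)
    p=cv2.undistortPoints(np.array([[uv]],float),K,D)[0,0]
    R=cv2.Rodrigues(np.array(d["rvec"],float))[0];t=np.array(d["tvec"],float).ravel()
    return -R.T@t, R.T@np.array([p[0],p[1],1.])
def onz(d,uv,z):
    c,v=ray(d,uv); return (c+v*(z-c[2])/v[2])[:2]
def proj(d,P):
    return cv2.projectPoints(np.array(P,float).reshape(-1,3),np.array(d["rvec"],float),np.array(d["tvec"],float),np.array(d["camera_matrix"],float),np.array(d["distortion"],float))[0][:,0]
E
python3 - <<'E'
from h import *
import pickle
o=bot.get_obs();print({k:np.round(v,3).tolist() for k,v in o.items()})
D={}
for n in("top","side"):
    d=cam(n);D[n]=d;cv2.imwrite(f"pics/{n}0.png",d["pixels"]);print(n,ray(d,(256,192)))
pickle.dump(D,open("d0.pkl","wb"))
E
```

```text
{'t': 0.0, 'q': [1.059, 0.478, 0.022, 1.556, -0.012, 1.109, -0.083], 'joint_vel': [0.002, -0.001, 0.001, -0.0, 0.0, -0.002, 0.001], 'joint_torque': [0.0, -59.645, 1.608, -28.12, 0.012, 0.009, 0.0], 'eef_pos': [0.265, -0.62, 0.217], 'tool_rot': [-0.001, 0.98, 0.201, -0.0], 'contact_force': [-0.123, -0.18, 0.228], 'torque': [0.0, 0.05, -0.045], 'gripper_width': 0.997}
top (array([ 0.35332919, -0.03900336,  1.15289159]), array([ 0.09316766, -0.00318438, -0.99573835]))
side (array([ 0.0792884 , -0.59692636,  0.46713988]), array([ 0.51745603,  0.71539017, -0.46998823]))
```

View pics/top0.png

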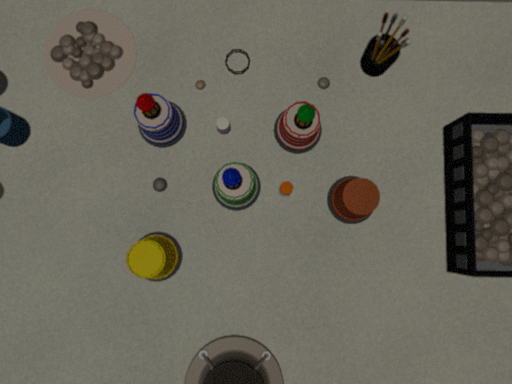

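View pics/side0.png

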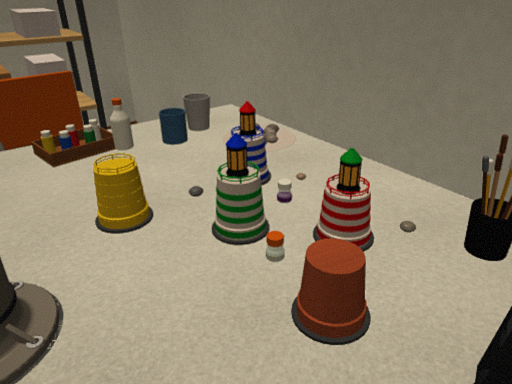

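The top view shows:
- The blue tower at (158,118) carries the red lantern.
- The red tower at (300,125) carries the green lantern.
- The green tower at (235,185) carries the blue lantern.
- The spare pot is at (355,198).
- The jars are at (223,125) and (286,188).

There are two candidates for tower_green, (235,185) with green bands and (153,257) in yellow. The one at (235,185) fits, because the yellow one is the look-alike. I'll confirm this in an enlarged crop.

```bash
python3 - <<'E'
from h import *
import pickle
D=pickle.load(open("d0.pkl","rb"));im=D["top"]["pixels"]
im=np.clip(im.astype(float)*1.8,0,255).astype(np.uint8)
cs=[(158,118),(300,125),(235,185),(355,198)]
t=[cv2.resize(im[v-32:v+32,u-32:u+32],(300,300),interpolation=cv2.INTER_CUBIC) for u,v in cs]
cv2.imwrite("pics/crop0.png",np.vstack([np.hstack(t[:2]),np.hstack(t[2:])]))
d=D["top"]
for (u,v),z in zip(cs,(.116,.108,.124,.112)): print(u,v,onz(d,(u,v),z))
hsv=cv2.cvtColor(d["pixels"],cv2.COLOR_BGR2HSV)
for n,(u,v) in zip("BRGS",cs):
    for p in[(0,0),(-12,0),(12,0),(0,-12),(0,12),(8,-12)]: print(n,p,hsv[v+p[1],u+p[0]],end=' ')
    print()
E
```

```text
158 118 [0.61295417 0.18180824]
300 125 [ 0.60638329 -0.13926772]
235 185 [0.46412918 0.00439819]
355 198 [ 0.44200978 -0.26364491]
B (0, 0) [ 17  45 130] B (-12, 0) [ 14  47 109] B (12, 0) [13 46 78] B (0, -12) [12 64 20] B (0, 12) [ 7 34 67] B (8, -12) [ 15  45 126] 
R (0, 0) [ 20 255  40] R (-12, 0) [ 14  62 124] R (12, 0) [ 14  45 126] R (0, -12) [ 69 255  79] R (0, 12) [ 16  60 102] R (8, -12) [ 60 255  66] 
G (0, 0) [126 127  62] G (-12, 0) [ 16  51 126] G (12, 0) [ 16  46 128] G (0, -12) [112 255  74] G (0, 12) [ 53  95 102] G (8, -12) [ 16  50 128] 
S (0, 0) [  9 181  96] S (-12, 0) [ 10 190  94] S (12, 0) [  8 170  93] S (0, -12) [  9 176  97] S (0, 12) [ 10 187  94] S (8, -12) [  9 183  95]
```

View pics/crop0.png

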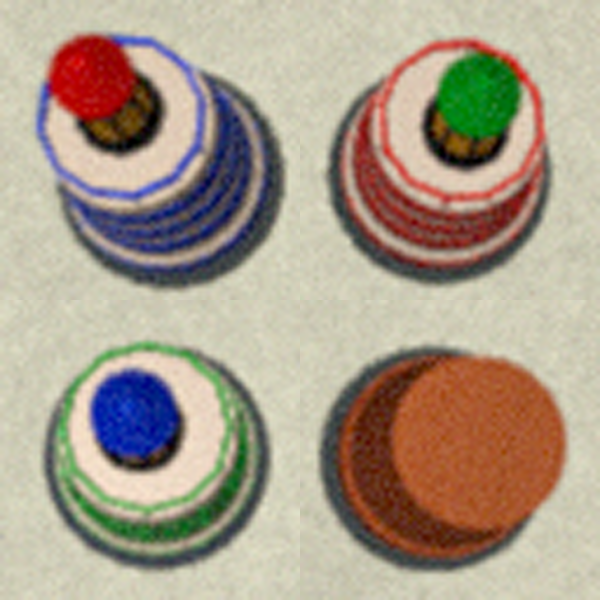

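Tower identities are confirmed in the crop. Clockwise from top left it shows blue bands with the red roof, red bands with the green roof, the plain pot, and green bands with the blue roof. Next I fit the rings and roofs.

```bash
cat > m.py <<'E'
from h import *
from scipy.optimize import least_squares
H=dict(R=.108,B=.116,G=.124,S=.112)
def hue(im):
    s=cv2.cvtColor(im,cv2.COLOR_BGR2HSV);h,S,V=[s[...,i].astype(int) for i in range(3)]
    return {'R':((h<7)|(h>172))&(S>110)&(V>55),'B':(h>105)&(h<135)&(S>110)&(V>50),'G':(h>45)&(h<85)&(S>90)&(V>45)}
def ring(d,c,g):
    m=hue(d["pixels"])[c]; z=H[c]+.0118
    ys,xs=np.nonzero(m); P=np.array([onz(d,(x,y),z) for x,y in zip(xs,ys)])
    w=1.0*(cv2.cvtColor(d["pixels"],cv2.COLOR_BGR2HSV)[ys,xs,2])
    g=np.array(g)
    for tol in(.012,.006,.004,.004):
        r=np.hypot(*(P-g).T); k=abs(r-.038)<tol
        # equalise in angle
        a=np.arctan2(*(P[k]-g).T);b=np.digitize(a,np.linspace(-np.pi,np.pi,19));n=np.bincount(b,minlength=20)
        f=least_squares(lambda q:(np.hypot(*(P[k]-q).T)-.038)/np.sqrt(n[b]),g,loss='soft_l1',f_scale=.002); g=f.x
    rr=np.hypot(*(P[k]-g).T)
    return g,k.sum(),(n[1:19]>0).sum(),rr.mean(),rr.std()
def roof(d,c,z,g):  # largest blob of roof colour near g, eave plane z
    m=hue(d["pixels"])[c].astype(np.uint8)
    m=cv2.morphologyEx(m,cv2.MORPH_OPEN,np.ones((3,3),np.uint8))
    n,l,s,ce=cv2.connectedComponentsWithStats(m);best=None
    for i in range(1,n):
        if s[i,4]<60: continue
        p=onz(d,ce[i],z)
        if np.hypot(*(p-np.array(g)))<.04 and (best is None or s[i,4]>best[0]): best=(s[i,4],p,ce[i])
    return best
def spare(d):
    s=cv2.cvtColor(d["pixels"],cv2.COLOR_BGR2HSV)
    m=((s[...,0]<14)&(s[...,1]>120)&(s[...,2]>80)).astype(np.uint8)
    n,l,s,ce=cv2.connectedComponentsWithStats(m);i=1+np.argmax(s[1:,4])
    c,_=cv2.findContours((l==i).astype(np.uint8),0,2)
    (p,r)=cv2.minEnclosingCircle(c[0]); return onz(d,p,.112),p,r,onz(d,ce[i],.112),s[i]
E
python3 - <<'E'
from m import *
import pickle
D=pickle.load(open("d0.pkl","rb"));d=D["top"]
g0=dict(B=(.625,.205),R=(.62,-.15),G=(.464,.004))
for c,l in zip("BRG","RGB"):
    g,*r=ring(d,c,g0[c]); f=roof(d,l,H[c]+.062,g)
    print(c,g,r,"lantern",l,f)
    q=proj(d,[[*g,H[c]]])[0];print(q)
print(spare(d))
for uv,n in(((223,125),'a'),((286,188),'b')):print(n,onz(d,uv,.05))
o=proj(d,[[.5,-.25,.112],[.5,-.25,0]]);print(o)
E
```

```text
B [0.62689535 0.19438308] [np.int64(59), np.int64(12), np.float64(0.03801344365039886), np.float64(0.0006969151448024552)] lantern R (np.int32(249), array([0.63120404, 0.19721256]), array([145.13253012, 102.08433735]))
[152.65729933 111.80498583]
R [ 0.61912702 -0.14200595] [np.int64(171), np.int64(18), np.float64(0.03798787634306538), np.float64(0.0012296905332533454)] lantern G (np.int32(241), array([ 0.61758089, -0.1450315 ]), array([305.593361  , 113.14107884]))
[301.26552644 119.54011882]
G [0.47464624 0.00691932] [np.int64(107), np.int64(18), np.float64(0.03821348316894373), np.float64(0.0009435407238759316)] lantern B (np.int32(260), array([0.47428893, 0.01038352]), array([231.06923077, 176.86153846]))
[233.9813477  180.24710031]
(array([ 0.4457759 , -0.27521699]), (360.1744079589844, 196.43023681640625), 18.84912109375, array([ 0.44692658, -0.27621731]), array([ 343,  178,   37,   37, 1049], dtype=int32))
a [0.61614042 0.03996144]
b [ 0.46755864 -0.11338124]
[[348.90134676 172.13232562]
 [339.76659886 178.23239382]]
```

Tower centres are B (.627,.194), R (.619,-.142), G (.4745,.007) and spare (.446,-.2755). The order will be green to spare, red to red, blue to blue, then green to green. First I raise the tool and turn it square to the world axes.

>>> drive_tool(
  series=[1, 0, 0, -28, 0, 0, 0.135, 1, 0, 0, -28, 0, 0, 0.135, 1, 0, 0, -27, 0, 0, 0.135, 1, 0, 0, 0, 0, 0, 0],
  force=40,
)

```text
t: 0.6
eef_pos: [0.2657, -0.6217, 0.3033]
tool_rot: [0.002, 1.0, -0.001, 0.001]
contact_force: [0.1, -0.2, -0.1]
gripper_width: 1.001
```

>>> drive_tool(
  series=[1, 32, -43.4, 0, 0, 0, 0, 1, 32, -43.4, 0, 0, 0, 0, 1, 32, -43.4, 0, 0, 0, 0, 1, 32, -43.4, 0, 0, 0, 0, 1, 32, -43.4, 0, 0, 0, 0, 1, 32, -43.4, 0, 0, 0, 0, 1, 32, -43.4, 0, 0, 0, 0, 1, 32, -43.4, 0, 0, 0, 0, 1, 32, -43.4, 0, 0, 0, 0, 1, 32, -43.4, 0, 0, 0, 0, 1, 32, -43.4, 0, 0, 0, 0, 1, 0, 0, 0, 0, 0, 0],
)

```text
t: 2.1
eef_pos: [0.6193, -0.1374, 0.2991]
tool_rot: [-0.002, 1.0, 0.005, -0.001]
contact_force: [-0.9, 0.7, 0.3]
gripper_width: 1.003
```

>>> drive_tool(
  series=[1, 0, 0, 20, 0, 0, 0, 1, 0, 0, 0, 0, 0, 0, 1, 0, 0, 0, 0, 0, 0],
)

```text
t: 2.48
eef_pos: [0.6174, -0.1445, 0.2812]
tool_rot: [0.0, 1.0, -0.001, -0.0]
contact_force: [0.9, 0.4, -0.0]
gripper_width: 1.003
```

```bash
python3 - <<'E'
from m import *
s=cam("side");t=cam("top")
print(bot.get_obs()["eef_pos"])
cv2.imwrite("pics/s1.png",np.hstack([np.clip(s["pixels"][60:300,180:430].astype(float)*1.6,0,255),np.clip(t["pixels"][40:280,200:450].astype(float)*1.6,0,255)]))
print(proj(s,[[.6175,-.1445,.108+.084]]))
E
```

```text
[ 0.6178997  -0.14429868  0.28187503]
[[351.15801767 146.68792973]][ WARN:0@0.653] global loadsave.cpp:1063 imwrite_ Unsupported depth image for selected encoder is fallbacked to CV_8U.
```

View pics/s1.png

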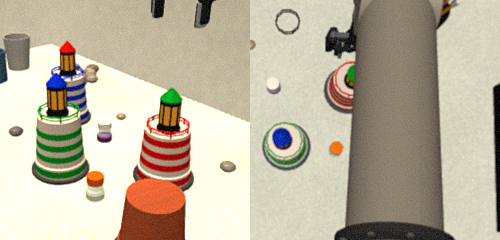

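The side view confirms the green roof tip at (352,148) against the predicted (351,147), and the open fingers straddle it. Next I descend and grip.

>>> drive_tool(
  series=[1, 0, 0, 20, 0, 0, 0, 1, 0, 0, 20, 0, 0, 0, 1, 0, 0, 20, 0, 0, 0, 1, 0, 0, 20, 0, 0, 0, 1, 0, 0, 20, 0, 0, 0, 1, 0, 0, 14, 0, 0, 0, 1, 0, 0, 11, 0, 0, 0, 1, 0, 0, 0, 0, 0, 0, 1, 0, 0, 0, 0, 0, 0],
)

```text
t: 3.7
eef_pos: [0.6183, -0.1439, 0.1569]
tool_rot: [0.0, 1.0, -0.001, 0.001]
contact_force: [-0.3, 0.1, 0.7]
gripper_width: 1.004
```

>>> drive_tool(
  series=[-1, 0, 0, 0, 0, 0, 0, -1, 0, 0, 0, 0, 0, 0, -1, 0, 0, 0, 0, 0, 0, -1, 0, 0, 0, 0, 0, 0, -1, 0, 0, 0, 0, 0, 0, -1, 0, 0, 0, 0, 0, 0, -1, 0, 0, 0, 0, 0, 0, -1, 0, 0, 0, 0, 0, 0],
  force=40,
)

```text
t: 4.7
eef_pos: [0.6183, -0.1438, 0.1569]
tool_rot: [0.0, 1.0, -0.001, 0.001]
contact_force: [-0.6, -0.0, 5.2]
gripper_width: 0.421
```

>>> drive_tool(
  series=[-1, 0, 0, -10, 0, 0, 0, -1, 0, 0, -20, 0, 0, 0, -1, 0, 0, -30, 0, 0, 0, -1, 0, 0, -30, 0, 0, 0, -1, 0, 0, -30, 0, 0, 0, -1, 0, 0, -20, 0, 0, 0, -1, 0, 0, -10, 0, 0, 0, -1, 0, 0, 0, 0, 0, 0, -1, 0, 0, 0, 0, 0, 0],
)

```text
t: 5.82
eef_pos: [0.6172, -0.1437, 0.3049]
tool_rot: [-0.0, 1.0, -0.001, -0.001]
contact_force: [0.5, 0.6, -1.9]
gripper_width: 0.385
```

```bash
python3 - <<'E'
from m import *
s=cam("side");o=bot.get_obs();print(o["eef_pos"],o["gripper_width"],o["contact_force"])
im=np.clip(s["pixels"].astype(float)*1.7,0,255).astype(np.uint8)
cv2.imwrite("pics/s2.png",cv2.resize(im[0:200,230:430],(600,600),interpolation=cv2.INTER_CUBIC))
e=o["eef_pos"]
print("foot pred",(proj(s,[[e[0],e[1],e[2]-.048],[e[0],e[1],e[2]-.048+.06]])-[230,0])*3)
E
```

```text
[ 0.61718566 -0.14367323  0.30488289] 0.38988895792972317 [ 0.24958475  0.2051903  -2.49149802]
foot pred [[372.29292496 333.51002899]
 [382.65701642 226.76766841]]
```

View pics/s2.png

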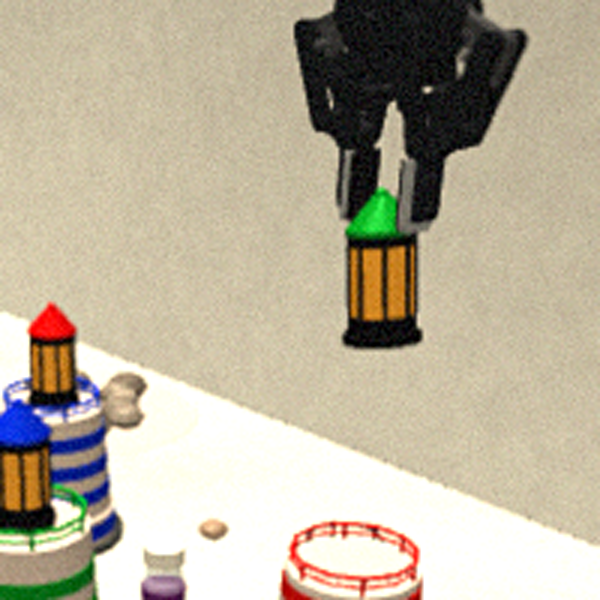

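```bash
python3 - <<'E'
from m import *
import pickle
s=pickle.load(open("d0.pkl","rb"))["side"]
f=lambda *P:((proj(s,P)-[230,0])*3).round().tolist()
x,y,z=.6172,-.1437,.3049
for dz in(0,-.012,-.022):print(dz,"left pad",f([x,y+.019,z+dz]),"right pad",f([x,y-.019,z+dz]),"right back",f([x-.011,y-.03,z+dz]))
for foot in(.257,.252,.247):print(foot,f([x,y,foot],[x,y,foot+.06],[x,y,foot+.084]))
c,_=ray(s,(0,0))
v=np.array([x,y])-c[:2];v/=np.hypot(*v)
for foot in(.252,.249,.246,.243):print(foot,"front rim",f([x-.022*v[0],y-.022*v[1],foot]))
E
```

```text
0 left pad [[355.0, 243.0]] right pad [[408.0, 255.0]] right back [[410.0, 262.0]]
-0.012 left pad [[353.0, 264.0]] right pad [[405.0, 277.0]] right back [[408.0, 285.0]]
-0.022 left pad [[351.0, 282.0]] right pad [[403.0, 295.0]] right back [[406.0, 303.0]]
0.257 [[372.0, 333.0], [383.0, 227.0], [387.0, 181.0]]
0.252 [[372.0, 342.0], [382.0, 236.0], [386.0, 191.0]]
0.247 [[371.0, 350.0], [381.0, 245.0], [385.0, 200.0]]
0.252 front rim [[370.0, 354.0]]
0.249 front rim [[370.0, 359.0]]
0.246 front rim [[369.0, 364.0]]
0.243 front rim [[369.0, 369.0]]
```

The lantern sits where predicted, but the fingertips are about 40 mm higher on it than the stated tool frame implies, so the pads hold the roof cone. That grip is unsafe. I'll set the lantern back on the red tower and regrip lower.

>>> drive_tool(
  series=[-1, 0, 0, 10, 0, 0, 0, -1, 0, 0, 20, 0, 0, 0, -1, 0, 0, 25, 0, 0, 0, -1, 0, 0, 25, 0, 0, 0, -1, 0, 0, 25, 0, 0, 0, -1, 0, 0, 20, 0, 0, 0, -1, 0, 0, 10, 0, 0, 0, -1, 0, 0, 5, 0, 0, 0, -1, 0, 0, 3, 0, 0, 0, -1, 0, 0, 0, 0, 0, 0],
)

```text
t: 7.12
eef_pos: [0.6181, -0.1438, 0.1636]
tool_rot: [0.0, 1.0, -0.001, 0.0]
contact_force: [0.6, -0.0, -0.9]
gripper_width: 0.391
```

>>> drive_tool(
  series=[-1, 0, 0, 3, 0, 0, 0, -1, 0, 0, 2, 0, 0, 0, -1, 0, 0, 0, 0, 0, 0],
)

```text
t: 7.5
eef_pos: [0.6195, -0.1441, 0.1603]
tool_rot: [0.0, 1.0, -0.001, 0.002]
contact_force: [-1.2, 0.2, 8.0]
gripper_width: 0.387
```

```bash
python3 - <<'E'
from m import *
s=cam("side");o=bot.get_obs();print(o["eef_pos"],o["gripper_width"],o["contact_force"])
im=np.clip(s["pixels"].astype(float)*1.7,0,255).astype(np.uint8)
cv2.imwrite("pics/s3.png",cv2.resize(im[80:260,260:440],(600,600),interpolation=cv2.INTER_CUBIC))
E
```

```text
[ 0.61943019 -0.14409449  0.16028239] 0.38644077575606733 [-0.18377098 -0.39356891  7.12789375]
```

View pics/s3.png

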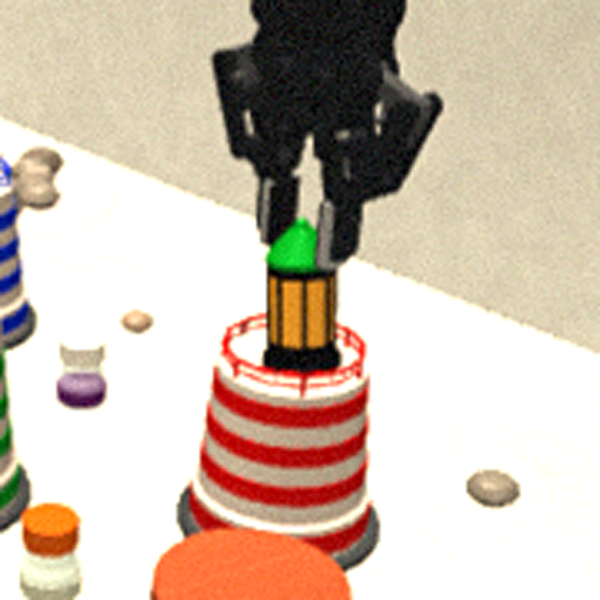

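The lantern is back on the red tower and upright, with the pads on its cone. I'll open, descend about 38 mm with a force check, and look.

>>> drive_tool(
  series=[1, 0, 0, 0, 0, 0, 0, 1, 0, 0, 0, 0, 0, 0, 1, 0, 0, 0, 0, 0, 0, 1, 0, 0, 0, 0, 0, 0, 1, 0, 0, 0, 0, 0, 0, 1, 0, 0, 8, 0, 0, 0, 1, 0, 0, 8, 0, 0, 0, 1, 0, 0, 8, 0, 0, 0, 1, 0, 0, 4, 0, 0, 0, 1, 0, 0, 0, 0, 0, 0],
)

```text
t: 8.8
eef_pos: [0.6176, -0.1437, 0.1297]
tool_rot: [-0.0, 1.0, -0.001, -0.0]
contact_force: [-0.2, -0.2, 0.1]
gripper_width: 0.998
```

>>> drive_tool(
  series=[1, 0, 0, 4, 0, 0, 0, 1, 0, 0, 4, 0, 0, 0, 1, 0, 0, 0, 0, 0, 0, 1, 0, 0, 0, 0, 0, 0],
)

```text
t: 9.3
eef_pos: [0.6179, -0.1438, 0.1223]
tool_rot: [0.0, 1.0, -0.001, 0.0]
contact_force: [0.0, 0.3, 0.5]
gripper_width: 1.0
```

```bash
python3 - <<'E'
from m import *
s=cam("side");o=bot.get_obs();print(o["eef_pos"],o["gripper_width"],o["contact_force"])
im=np.clip(s["pixels"].astype(float)*1.7,0,255).astype(np.uint8)
cv2.imwrite("pics/s4.png",cv2.resize(im[80:260,260:440],(600,600),interpolation=cv2.INTER_CUBIC))
E
```

```text
[ 0.61790743 -0.14373897  0.12235472] 1.0024386537014642 [ 0.2916253   0.10860431 -0.63725106]
```

View pics/s4.png

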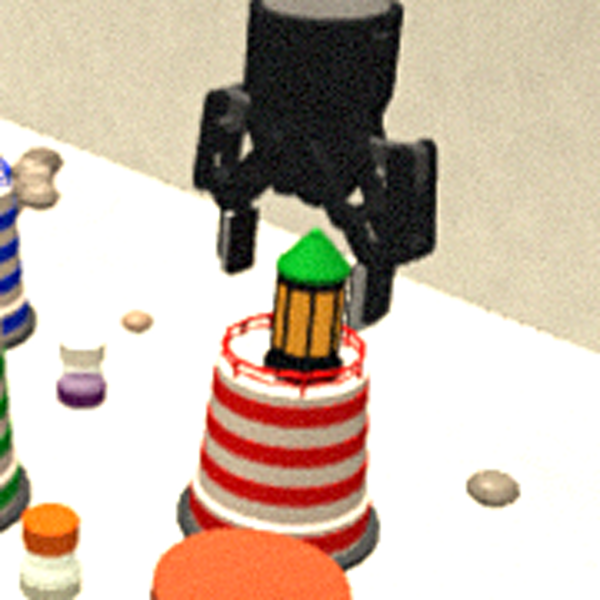

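In this view verticals lean about 6° to the right, so the lantern is now upright. It was tilted while held by the cone. I'll check the fingertip height from this picture.

```bash
python3 - <<'E'
from m import *
import pickle
s=pickle.load(open("d0.pkl","rb"))["side"]
f=lambda *P:((proj(s,P)-[260,80])*10/3).round().tolist()
x,y=.618,-.1438
for z in(.13,.14,.15,.16):print(z,"L",f([x,y+.050,z]),"R",f([x,y-.050,z]))
for q in[(0,0),(.003,0),(0,-.003)]:print(f([x+q[0],y+q[1],.108],[x+q[0],y+q[1],.168],[x+q[0],y+q[1],.192]))
E
```

```text
0.13 L [[229.0, 296.0]] R [[365.0, 358.0]]
0.14 L [[230.0, 280.0]] R [[367.0, 342.0]]
0.15 L [[231.0, 265.0]] R [[369.0, 324.0]]
0.16 L [[232.0, 249.0]] R [[371.0, 307.0]]
[[290.0, 361.0], [300.0, 263.0], [304.0, 222.0]]
[[294.0, 359.0], [303.0, 262.0], [307.0, 220.0]]
[[294.0, 363.0], [304.0, 265.0], [308.0, 223.0]]
```

The fingertips are about 40 mm above the tower top while open and will swing lower on closing, so the reading is about 35 mm low. Opening also nudged the lantern about 14 mm toward -y. I'll recentre on it and grip.

>>> drive_tool(
  series=[1, -2, 6, 2, 0, 0, 0, 1, -2, 6, 2, 0, 0, 0, 1, 0, 0, 0, 0, 0, 0, 1, 0, 0, 0, 0, 0, 0, 0, 0, 0, 0, 0, 0, 0, 0, 0, 0, 0, 0, 0, 0, -1, 0, 0, 0, 0, 0, 0, -1, 0, 0, 0, 0, 0, 0, -1, 0, 0, 0, 0, 0, 0, -1, 0, 0, 0, 0, 0, 0, -1, 0, 0, 0, 0, 0, 0],
  force=30,
)

```text
t: 10.72
eef_pos: [0.6138, -0.1557, 0.1182]
tool_rot: [-0.0, 1.0, -0.001, 0.0]
contact_force: [0.1, 1.5, 0.1]
gripper_width: 0.442
```

```bash
python3 - <<'E'
from m import *
s=cam("side");o=bot.get_obs();print(o["eef_pos"],o["gripper_width"],o["contact_force"])
im=np.clip(s["pixels"].astype(float)*1.7,0,255).astype(np.uint8)
cv2.imwrite("pics/s5.png",cv2.resize(im[80:260,260:440],(600,600),interpolation=cv2.INTER_CUBIC))
f=lambda *P:((proj(s,P)-[260,80])*10/3).round().tolist()
x,y=o["eef_pos"][:2];print(f([x,y,.108],[x,y,.168],[x,y,.192]))
E
```

```text
[ 0.61385531 -0.15567303  0.11822977] 0.44442552023121296 [-0.12477192  0.77671069  0.35048064]
[[301.0, 371.0], [311.0, 272.0], [315.0, 230.0]]
```

View pics/s5.png

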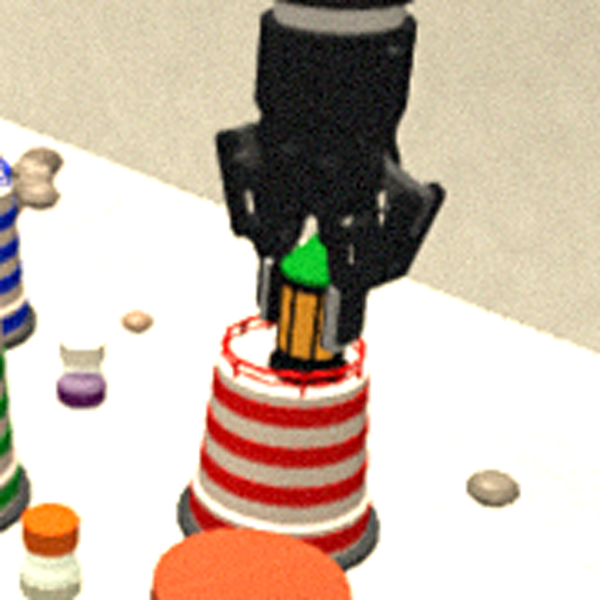

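The pads now hold the body: width 38 mm, and the apex at (315,234) agrees with the prediction. I'll lift and carry to the spare pot.

>>> drive_tool(
  series=[-1, 0, 0, -10, 0, 0, 0, -1, 0, 0, -20, 0, 0, 0, -1, 0, 0, -25, 0, 0, 0, -1, 0, 0, -20, 0, 0, 0, -1, -16, 10, -10, 0, 0, 0, -1, -28, 20, 0, 0, 0, 0, -1, -28, 20, 0, 0, 0, 0, -1, -28, 20, 0, 0, 0, 0, -1, -28, 20, 0, 0, 0, 0, -1, -24, 18, 0, 0, 0, 0, -1, -16, 12, 0, 0, 0, 0, -1, 0, 0, 0, 0, 0, 0],
  force=40,
)

```text
t: 12.28
eef_pos: [0.444, -0.2769, 0.2034]
tool_rot: [0.0, 1.0, -0.002, -0.0]
contact_force: [0.4, 0.8, -0.9]
gripper_width: 0.438
```

```bash
cat > look.py <<'E'
import sys
from m import *
# look.py name lanterncolour eefz_minus_foot  cropcentre xyz
name,c,off=sys.argv[1],sys.argv[2],float(sys.argv[3])
s=cam("side");o=bot.get_obs();e=o["eef_pos"];print(np.round(e,4),o["gripper_width"],np.round(o["contact_force"],1))
foot=e[2]-off
u0,v0=[int(a) for a in proj(s,[[e[0],e[1],foot]])[0]];u0=min(max(u0-90,0),512-180);v0=min(max(v0-100,0),384-180)
im=np.clip(s["pixels"].astype(float)*1.7,0,255).astype(np.uint8)
if name!='-':cv2.imwrite(f"pics/{name}.png",cv2.resize(im[v0:v0+180,u0:u0+180],(600,600),interpolation=cv2.INTER_CUBIC))
print("pred foot,eave,apex",((proj(s,[[e[0],e[1],foot+k] for k in(0,.06,.084)])-[u0,v0])*10/3).round().tolist())
E
python3 look.py s6 G .010
```

```text
[ 0.4454 -0.2757  0.2035] 0.44013487425699416 [ 0.3 -0.  -1.6]
pred foot,eave,apex [[302.0, 335.0], [314.0, 197.0], [319.0, 138.0]]
```

View pics/s6.png

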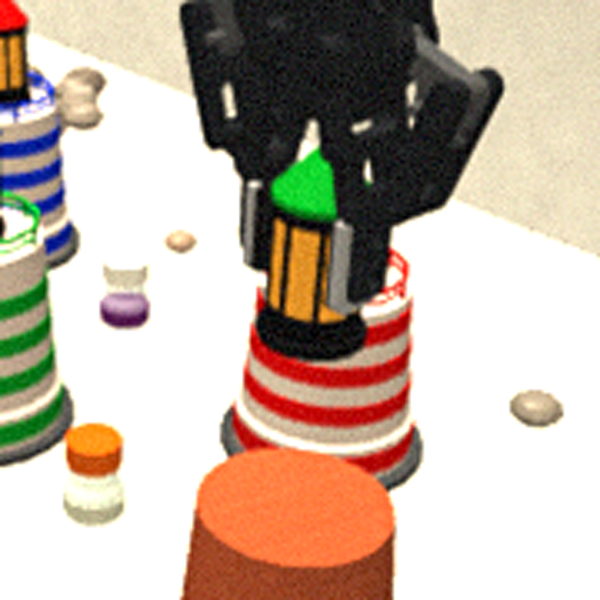

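The lantern hangs upright over the pot, about 4 mm +x of the TCP. I'll lower it.

>>> drive_tool(
  series=[-1, -3, 0, 10, 0, 0, 0, -1, 0, 0, 20, 0, 0, 0, -1, 0, 0, 20, 0, 0, 0, -1, 0, 0, 16, 0, 0, 0, -1, 0, 0, 6, 0, 0, 0, -1, 0, 0, 4, 0, 0, 0, -1, 0, 0, 2, 0, 0, 0, -1, 0, 0, 1.5, 0, 0, 0, -1, 0, 0, 0, 0, 0, 0, -1, 0, 0, 0, 0, 0, 0],
)

```text
t: 13.58
eef_pos: [0.4428, -0.2756, 0.124]
tool_rot: [0.0, 1.0, -0.001, 0.0]
contact_force: [0.2, -1.2, -1.3]
gripper_width: 0.436
```

>>> drive_tool(
  series=[-1, 0, 0, 1.5, 0, 0, 0, -1, 0, 0, 1, 0, 0, 0, -1, 0, 0, 0, 0, 0, 0],
)

```text
t: 13.95
eef_pos: [0.443, -0.2756, 0.1221]
tool_rot: [0.0, 1.0, -0.001, 0.0]
contact_force: [-1.6, 2.5, 5.6]
gripper_width: 0.437
```

>>> drive_tool(
  series=[-0.05, 0, 0, 0, 0, 0, 0, 0, 0, 0, 0, 0, 0, 0, 0.1, 0, 0, 0, 0, 0, 0, 0.3, 0, 0, 0, 0, 0, 0, 1, 0, 0, 0, 0, 0, 0, 1, 0, 0, 0, 0, 0, 0, 1, 0, 0, 0, 0, 0, 0, 1, 0, 0, 0, 0, 0, 0],
)

```text
t: 14.95
eef_pos: [0.4427, -0.2755, 0.1212]
tool_rot: [-0.0, 1.0, -0.001, 0.0]
contact_force: [-1.0, -0.1, -0.0]
gripper_width: 1.001
```

```bash
python3 look.py s7 G .010
```

```text
[ 0.4427 -0.2755  0.1212] 0.997925939737747 [ 0.2 -0.3  0.2]
pred foot,eave,apex [[303.0, 334.0], [313.0, 214.0], [317.0, 163.0]]
```

View pics/s7.png

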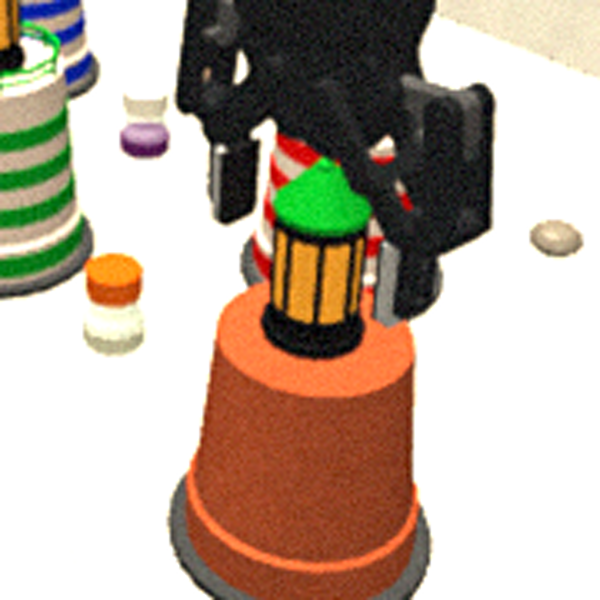

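The green lantern is released, upright, near the pot's middle. The red lantern on the blue tower is next.

>>> drive_tool(
  series=[1, 0, 0, -20, 0, 0, 0, 1, 0, 0, -40, 0, 0, 0, 1, 0, 0, -40, 0, 0, 0, 1, 0, 0, -20, 0, 0, 0, 1, 0, 0, 0, 0, 0, 0],
)

```text
t: 15.62
eef_pos: [0.4436, -0.276, 0.2427]
tool_rot: [0.001, 1.0, -0.001, 0.002]
contact_force: [0.3, 0.2, -0.5]
gripper_width: 1.003
```

>>> drive_tool(
  series=[1, 18.8, -47.2, 0, 0, 0, 0, 1, 18.8, -47.2, 0, 0, 0, 0, 1, 18.8, -47.2, 0, 0, 0, 0, 1, 18.8, -47.2, 0, 0, 0, 0, 1, 18.8, -47.2, 0, 0, 0, 0, 1, 18.8, -47.2, 0, 0, 0, 0, 1, 18.8, -47.2, 0, 0, 0, 0, 1, 18.8, -47.2, 0, 0, 0, 0, 1, 18.8, -47.2, 0, 0, 0, 0, 1, 18.8, -47.2, 0, 0, 0, 0, 1, 0, 0, 0, 0, 0, 0, 1, 0, 0, 0, 0, 0, 0],
)

```text
t: 17.12
eef_pos: [0.6306, 0.1953, 0.2394]
tool_rot: [0.001, 1.0, -0.001, -0.001]
contact_force: [-0.3, -0.4, 0.6]
gripper_width: 1.0
```

```bash
python3 - <<'E'
from m import *
d=cam("top");print(bot.get_obs()["eef_pos"])
print("green on spare",roof(d,"G",.174,(.446,-.2755)),spare(d)[0]); print("red ring",ring(d,"R",(.619,-.142)))
print("paint",[np.round(proj(d,[[.616,.04,.05],[.4676,-.1134,.05]]))])
s=cam("side");
E
```

```text
[0.63082013 0.19443759 0.23991029]
green on spare (np.int32(254), array([ 0.44778222, -0.27356231]), array([366.06692913, 192.99606299])) [ 0.44544244 -0.27059062]
red ring (array([ 0.61915075, -0.1418989 ]), np.int64(166), np.int64(18), np.float64(0.037895146944015176), np.float64(0.0011892764850895397))
paint [array([[223., 125.],
       [286., 188.]])]
```

>>> drive_tool(
  series=[1, 0, -2, 20, 0, 0, 0, 1, 0, 0, 25, 0, 0, 0, 1, 0, 0, 25, 0, 0, 0, 1, 0, 0, 20, 0, 0, 0, 1, 0, 0, 14, 0, 0, 0, 1, 0, 0, 8, 0, 0, 0, 1, 0, 0, 0, 0, 0, 0, 1, 0, 0, 0, 0, 0, 0],
)

```text
t: 18.23
eef_pos: [0.6318, 0.1985, 0.13]
tool_rot: [-0.0, 1.0, -0.001, 0.001]
contact_force: [0.4, -0.1, 1.1]
gripper_width: 1.003
```

>>> drive_tool(
  series=[0.3, 0, 0, 0, 0, 0, 0, 0.1, 0, 0, 0, 0, 0, 0, 0, 0, 0, 0, 0, 0, 0, -1, 0, 0, 0, 0, 0, 0, -1, 0, 0, 0, 0, 0, 0, -1, 0, 0, 0, 0, 0, 0, -1, 0, 0, 0, 0, 0, 0, -1, 0, 0, 0, 0, 0, 0],
)

```text
t: 19.23
eef_pos: [0.6314, 0.1981, 0.1296]
tool_rot: [0.0, 1.0, -0.001, 0.0]
contact_force: [-0.5, -2.9, 5.7]
gripper_width: 0.438
```

```bash
python3 look.py s8 R .010
```

```text
[0.6314 0.1981 0.1296] 0.44091439580976804 [-1.8 -0.7  5.9]
pred foot,eave,apex [[301.0, 334.0], [299.0, 256.0], [298.0, 223.0]]
```

View pics/s8.png

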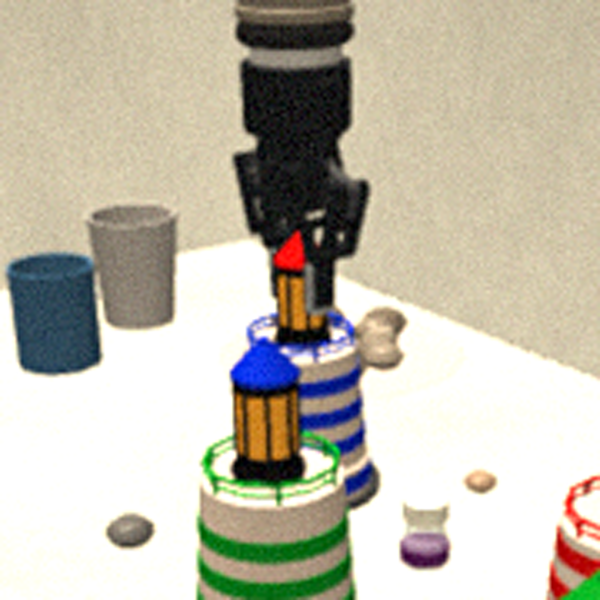

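The body is gripped correctly. I'll carry it to the red tower.

>>> drive_tool(
  series=[-1, 0, 0, -10, 0, 0, 0, -1, 0, 0, -25, 0, 0, 0, -1, 0, 0, -30, 0, 0, 0, -1, 0, 0, -30, 0, 0, 0, -1, 0, 0, -20, 0, 0, 0, -1, 0, 0, -5, 0, 0, 0],
)

```text
t: 20.02
eef_pos: [0.6317, 0.1986, 0.2505]
tool_rot: [-0.0, 1.0, -0.001, 0.001]
contact_force: [-1.1, 0.1, -1.2]
gripper_width: 0.439
```

>>> drive_tool(
  series=[-1, -1, 20, 0, 0, 0, 0, -1, -1.5, 40, 0, 0, 0, 0, -1, -1.5, 40, 0, 0, 0, 0, -1, -1.5, 40, 0, 0, 0, 0, -1, -1.5, 40, 0, 0, 0, 0, -1, -1.5, 40, 0, 0, 0, 0, -1, -1.5, 40, 0, 0, 0, 0, -1, -1.5, 40, 0, 0, 0, 0, -1, -1, 30, 0, 0, 0, 0, -1, 0, 10, 0, 0, 0, 0, -1, 0, 0, 0, 0, 0, 0, -1, 0, 0, 0, 0, 0, 0],
)

```text
t: 21.52
eef_pos: [0.6183, -0.1398, 0.2489]
tool_rot: [-0.001, 1.0, 0.001, -0.0]
contact_force: [0.9, 0.3, -0.7]
gripper_width: 0.441
```

```bash
python3 look.py s9 R .0136
```

```text
[ 0.6184 -0.1397  0.249 ] 0.4420464454415689 [ 0.4  0.3 -0.4]
pred foot,eave,apex [[302.0, 335.0], [313.0, 220.0], [318.0, 172.0]]
```

View pics/s9.png

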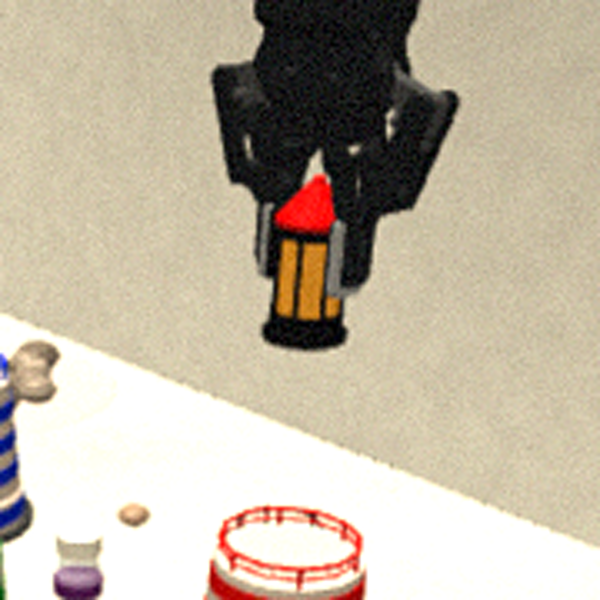

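The lantern is upright and within 1–2 mm of the TCP. I'll lower it onto the red tower.

>>> drive_tool(
  series=[-1, 0.5, 2, 15, 0, 0, 0, -1, 0, 0, 25, 0, 0, 0, -1, 0, 0, 30, 0, 0, 0, -1, 0, 0, 25, 0, 0, 0, -1, 0, 0, 15, 0, 0, 0, -1, 0, 0, 8, 0, 0, 0, -1, 0, 0, 4, 0, 0, 0, -1, 0, 0, 2, 0, 0, 0, -1, 0, 0, 2, 0, 0, 0, -1, 0, 0, 0, 0, 0, 0, -1, 0, 0, 0, 0, 0, 0],
)

```text
t: 22.95
eef_pos: [0.619, -0.1438, 0.1235]
tool_rot: [0.0, 1.0, -0.001, 0.0]
contact_force: [-0.0, -0.1, -1.1]
gripper_width: 0.441
```

>>> drive_tool(
  series=[-1, 0, -1.5, 1.5, 0, 0, 0, -1, 0, 0, 1, 0, 0, 0, -1, 0, 0, 0.5, 0, 0, 0, -1, 0, 0, 0, 0, 0, 0],
)

```text
t: 23.45
eef_pos: [0.6191, -0.1422, 0.1216]
tool_rot: [0.0, 1.0, -0.001, 0.0]
contact_force: [-3.8, -0.2, 9.4]
gripper_width: 0.438
```

>>> drive_tool(
  series=[-0.05, 0, 0, -0.5, 0, 0, 0, 0, 0, 0, 0, 0, 0, 0, 0.1, 0, 0, 0, 0, 0, 0, 0.3, 0, 0, 0, 0, 0, 0, 1, 0, 0, 0, 0, 0, 0, 1, 0, 0, 0, 0, 0, 0, 1, 0, 0, 0, 0, 0, 0, 1, 0, 0, -15, 0, 0, 0, 1, 0, 0, -35, 0, 0, 0, 1, 0, 0, -40, 0, 0, 0, 1, 0, 0, -30, 0, 0, 0, 1, 0, 0, -5, 0, 0, 0],
)

```text
t: 24.95
eef_pos: [0.6204, -0.1424, 0.2495]
tool_rot: [0.0, 1.0, -0.001, 0.003]
contact_force: [0.1, -0.3, -0.1]
gripper_width: 0.998
```

>>> drive_tool(
  series=[1, -29, -30.5, 0, 0, 0, 0, 1, -29, -30.5, 0, 0, 0, 0, 1, -29, -30.5, 0, 0, 0, 0, 1, -29, -30.5, 0, 0, 0, 0, 1, -29, -30.5, 0, 0, 0, 0, 1, 0, 0, 0, 0, 0, 0, 1, 0, 0, 0, 0, 0, 0],
)

```text
t: 25.82
eef_pos: [0.4741, 0.0099, 0.2457]
tool_rot: [0.0, 1.0, -0.001, 0.0]
contact_force: [0.1, -0.6, 0.5]
gripper_width: 1.0
```

```bash
cat > chk.py <<'E'
from m import *
d=cam("top");print(bot.get_obs()["eef_pos"])
for c in "RBG":
    g={'R':(.619,-.142),'B':(.627,.194),'G':(.4745,.007)}[c]
    for l in "RBG":
        f=roof(d,l,H[c]+.062,g)
        if f and f[0]>150: print(c,l,f[1]-g,f[0])
cv2.imwrite("pics/lasttop.png",np.clip(d["pixels"].astype(float)*1.7,0,255).astype(np.uint8))
E
python3 chk.py
```

```text
[0.47442142 0.00957535 0.24557741]
R R [0.001633   0.00013301] 279
```

The red lantern is on the red tower, 1.6 mm off centre. Next I grip the blue one.

>>> drive_tool(
  series=[1, 0, 0, 20, 0, 0, 0, 1, 0, 0, 25, 0, 0, 0, 1, 0, 0, 25, 0, 0, 0, 1, 0, 0, 20, 0, 0, 0, 1, 0, 0, 12, 0, 0, 0, 1, 0, 0, 7, 0, 0, 0, 1, 0, 0, 0, 0, 0, 0, 1, 0, 0, 0, 0, 0, 0],
)

```text
t: 26.88
eef_pos: [0.4745, 0.0104, 0.1373]
tool_rot: [-0.0, 1.0, -0.001, 0.001]
contact_force: [-0.4, 1.0, -0.1]
gripper_width: 0.996
```

>>> drive_tool(
  series=[0.3, 0, 0, 0, 0, 0, 0, 0.1, 0, 0, 0, 0, 0, 0, 0, 0, 0, 0, 0, 0, 0, -1, 0, 0, 0, 0, 0, 0, -1, 0, 0, 0, 0, 0, 0, -1, 0, 0, 0, 0, 0, 0, -1, 0, 0, 0, 0, 0, 0, -1, 0, 0, 0, 0, 0, 0],
)

```text
t: 27.88
eef_pos: [0.4742, 0.0105, 0.137]
tool_rot: [-0.0, 1.0, -0.001, 0.0]
contact_force: [-2.4, 0.5, 5.5]
gripper_width: 0.443
```

>>> drive_tool(
  series=[-1, 0, 0, -10, 0, 0, 0, -1, 0, 0, -25, 0, 0, 0, -1, 0, 0, -30, 0, 0, 0, -1, 0, 0, -30, 0, 0, 0, -1, 0, 0, -15, 0, 0, 0, -1, 0, 0, -3, 0, 0, 0],
)

```text
t: 28.62
eef_pos: [0.4742, 0.0104, 0.2502]
tool_rot: [0.0, 1.0, -0.001, 0.001]
contact_force: [0.5, -0.4, -1.8]
gripper_width: 0.443
```

>>> drive_tool(
  series=[-1, 12.8, -14, 0, 0, 0, 0, -1, 25, -30, 0, 0, 0, 0, -1, 25, -30, 0, 0, 0, 0, -1, 25, -30, 0, 0, 0, 0, -1, 25, -30, 0, 0, 0, 0, -1, 25, -30, 0, 0, 0, 0, -1, 15, -20, 0, 0, 0, 0, -1, 0, 0, 0, 0, 0, 0, -1, 0, 0, 0, 0, 0, 0],
)

```text
t: 29.75
eef_pos: [0.6265, 0.1942, 0.2482]
tool_rot: [0.0, 1.0, -0.0, -0.001]
contact_force: [-0.3, -1.3, -0.9]
gripper_width: 0.437
```

```bash
python3 look.py s10 B .013
```

```text
[0.6266 0.1936 0.2487] 0.44195816338185184 [-0.5  0.1 -0.9]
pred foot,eave,apex [[302.0, 287.0], [299.0, 198.0], [298.0, 161.0]]
```

View pics/s10.png

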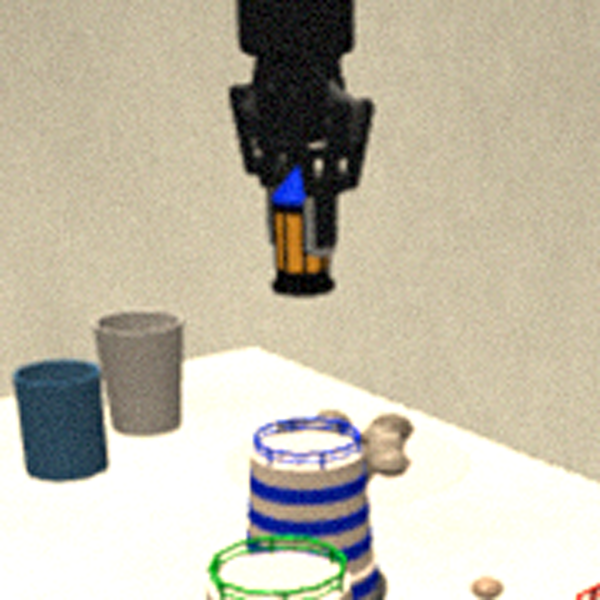

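The blue lantern hangs upright above the blue railing and agrees with the prediction. I'll lower it.

>>> drive_tool(
  series=[-1, 0, -0.5, 15, 0, 0, 0, -1, 0, 0, 25, 0, 0, 0, -1, 0, 0, 30, 0, 0, 0, -1, 0, 0, 25, 0, 0, 0, -1, 0, 0, 12, 0, 0, 0, -1, 0, 0, 6, 0, 0, 0, -1, 0, 0, 3, 0, 0, 0, -1, 0, 0, 2, 0, 0, 0, -1, 0, 0, 1, 0, 0, 0, -1, 0, 0, 0, 0, 0, 0, -1, 0, 0, 0, 0, 0, 0],
)

```text
t: 31.18
eef_pos: [0.6271, 0.1948, 0.1309]
tool_rot: [-0.0, 1.0, -0.001, 0.0]
contact_force: [0.4, 0.3, -0.6]
gripper_width: 0.441
```

>>> drive_tool(
  series=[-1, 0, 0, 1, 0, 0, 0, -1, 0, 0, 1, 0, 0, 0, -1, 0, 0, 1, 0, 0, 0, -1, 0, 0, 0, 0, 0, 0],
)

```text
t: 31.68
eef_pos: [0.6274, 0.1949, 0.1291]
tool_rot: [-0.0, 1.0, -0.001, 0.001]
contact_force: [-2.9, -1.7, 8.0]
gripper_width: 0.442
```

>>> drive_tool(
  series=[-0.05, 0, 0, -0.5, 0, 0, 0, 0, 0, 0, 0, 0, 0, 0, 0.1, 0, 0, 0, 0, 0, 0, 0.3, 0, 0, 0, 0, 0, 0, 1, 0, 0, 0, 0, 0, 0, 1, 0, 0, 0, 0, 0, 0, 1, 0, 0, 0, 0, 0, 0, 1, 0, 0, -15, 0, 0, 0, 1, 0, 0, -35, 0, 0, 0, 1, 0, 0, -40, 0, 0, 0, 1, 0, 0, -30, 0, 0, 0, 1, 0, 0, -5, 0, 0, 0],
)

```text
t: 33.17
eef_pos: [0.6284, 0.1955, 0.2571]
tool_rot: [-0.001, 1.0, -0.001, 0.003]
contact_force: [-0.4, -0.2, -0.2]
gripper_width: 0.999
```

>>> drive_tool(
  series=[1, -18, 46.9, 0, 0, 0, 0, 1, -18, 46.9, 0, 0, 0, 0, 1, -18, 46.9, 0, 0, 0, 0, 1, -18, 46.9, 0, 0, 0, 0, 1, -18, 46.9, 0, 0, 0, 0, 1, -18, 46.9, 0, 0, 0, 0, 1, -18, 46.9, 0, 0, 0, 0, 1, -18, 46.9, 0, 0, 0, 0, 1, -18, 46.9, 0, 0, 0, 0, 1, -18, 46.9, 0, 0, 0, 0, 1, 0, 0, 0, 0, 0, 0, 1, 0, 0, 0, 0, 0, 0],
)

```text
t: 34.67
eef_pos: [0.4464, -0.2733, 0.2529]
tool_rot: [-0.0, 1.0, -0.0, -0.0]
contact_force: [0.3, 0.4, -0.2]
gripper_width: 0.999
```

```bash
python3 chk.py; python3 - <<'E'
from m import *
d=cam("top")
for c in "GB":print(c,ring(d,c,{'B':(.627,.194),'G':(.4745,.007)}[c]))
E
```

```text
[ 0.44687845 -0.27261349  0.25293834]
R R [2.08418056e-03 2.81141966e-05] 283
B B [0.00080698 0.00039382] 260
G (array([0.47467936, 0.00694945]), np.int64(102), np.int64(18), np.float64(0.038241675155067094), np.float64(0.0008972403435720109))
B (array([0.62633955, 0.19417316]), np.int64(103), np.int64(16), np.float64(0.03740154077537215), np.float64(0.0013856482674414257))
```

>>> drive_tool(
  series=[1, 1, 1, 20, 0, 0, 0, 1, 0, 0, 30, 0, 0, 0, 1, 0, 0, 30, 0, 0, 0, 1, 0, 0, 25, 0, 0, 0, 1, 0, 0, 14, 0, 0, 0, 1, 0, 0, 9, 0, 0, 0, 1, 0, 0, 0, 0, 0, 0, 1, 0, 0, 0, 0, 0, 0],
)

```text
t: 35.78
eef_pos: [0.448, -0.2753, 0.126]
tool_rot: [0.0, 1.0, -0.001, 0.001]
contact_force: [-0.6, -0.7, 0.3]
gripper_width: 1.001
```

>>> drive_tool(
  series=[0.3, 0, 0, 0, 0, 0, 0, 0.1, 0, 0, 0, 0, 0, 0, 0, 0, 0, 0, 0, 0, 0, -1, 0, 0, 0, 0, 0, 0, -1, 0, 0, 0, 0, 0, 0, -1, 0, 0, 0, 0, 0, 0, -1, 0, 0, 0, 0, 0, 0, -1, 0, 0, 0, 0, 0, 0],
)

```text
t: 36.78
eef_pos: [0.4477, -0.275, 0.1257]
tool_rot: [0.0, 1.0, -0.001, 0.0]
contact_force: [-1.1, 1.2, 5.6]
gripper_width: 0.44
```

>>> drive_tool(
  series=[-1, 0, 0, -10, 0, 0, 0, -1, 0, 0, -25, 0, 0, 0, -1, 0, 0, -35, 0, 0, 0, -1, 0, 0, -30, 0, 0, 0, -1, 0, 0, -20, 0, 0, 0, -1, 0, 0, -4, 0, 0, 0],
)

```text
t: 37.52
eef_pos: [0.4481, -0.2754, 0.2507]
tool_rot: [0.001, 1.0, -0.001, 0.001]
contact_force: [-0.2, 0.3, -1.3]
gripper_width: 0.443
```

>>> drive_tool(
  series=[-1, 2, -17, 0, 0, 0, 0, -1, 4, -40, 0, 0, 0, 0, -1, 4, -40, 0, 0, 0, 0, -1, 4, -40, 0, 0, 0, 0, -1, 4, -40, 0, 0, 0, 0, -1, 4, -40, 0, 0, 0, 0, -1, 3, -40, 0, 0, 0, 0, -1, 2, -25, 0, 0, 0, 0, -1, 0, 0, 0, 0, 0, 0, -1, 0, 0, 0, 0, 0, 0, -1, 0, 0, 0, 0, 0, 0],
)

```text
t: 38.9
eef_pos: [0.4744, 0.006, 0.2488]
tool_rot: [0.0, 1.0, -0.001, -0.0]
contact_force: [0.5, -0.2, -1.9]
gripper_width: 0.442
```

```bash
python3 look.py s11 G .0137
```

```text
[0.4745 0.006  0.2489] 0.4430415717715013 [ 0.8 -0.4 -1.1]
pred foot,eave,apex [[301.0, 335.0], [297.0, 224.0], [295.0, 178.0]]
```

View pics/s11.png

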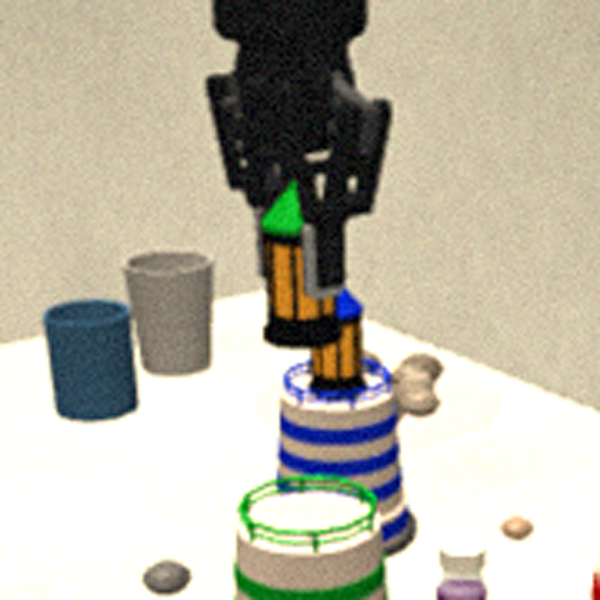

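The green lantern is held upright above the green railing, and the blue lantern stands on the blue tower behind it. I'll lower it 111 mm.

>>> drive_tool(
  series=[-1, 0, -1, 15, 0, 0, 0, -1, 0, 0, 25, 0, 0, 0, -1, 0, 0, 28, 0, 0, 0, -1, 0, 0, 22, 0, 0, 0, -1, 0, 0, 11, 0, 0, 0, -1, 0, 0, 5, 0, 0, 0, -1, 0, 0, 2, 0, 0, 0, -1, 0, 0, 1, 0, 0, 0, -1, 0, 0, 0, 0, 0, 0, -1, 0, 0, 0, 0, 0, 0],
)

```text
t: 40.2
eef_pos: [0.475, 0.0079, 0.1405]
tool_rot: [0.0, 1.0, -0.001, 0.0]
contact_force: [-0.1, 0.5, -1.3]
gripper_width: 0.443
```

>>> drive_tool(
  series=[-1, 0, 0, 1, 0, 0, 0, -1, 0, 0, 1, 0, 0, 0, -1, 0, 0, 0.5, 0, 0, 0, -1, 0, 0, 0, 0, 0, 0],
)

```text
t: 40.7
eef_pos: [0.4748, 0.0079, 0.1377]
tool_rot: [0.0, 1.0, -0.001, -0.0]
contact_force: [-1.5, 0.9, 0.7]
gripper_width: 0.441
```

>>> drive_tool(
  series=[-1, 0, 0, 0.7, 0, 0, 0, -1, 0, 0, 0, 0, 0, 0, -1, 0, 0, 0, 0, 0, 0],
)

```text
t: 41.08
eef_pos: [0.4749, 0.0079, 0.1377]
tool_rot: [0.0, 1.0, -0.001, 0.0]
contact_force: [-3.7, -0.9, 7.9]
gripper_width: 0.439
```

Seated. I'll release, lift, and back away so the camera can see.

>>> drive_tool(
  series=[-0.05, 0, 0, -0.5, 0, 0, 0, 0, 0, 0, 0, 0, 0, 0, 0.1, 0, 0, 0, 0, 0, 0, 0.3, 0, 0, 0, 0, 0, 0, 1, 0, 0, 0, 0, 0, 0, 1, 0, 0, 0, 0, 0, 0, 1, 0, 0, 0, 0, 0, 0, 1, 0, 0, -15, 0, 0, 0, 1, 0, 0, -35, 0, 0, 0, 1, 0, 0, -40, 0, 0, 0, 1, 0, 0, -30, 0, 0, 0, 1, 0, 0, -5, 0, 0, 0],
)

```text
t: 42.58
eef_pos: [0.4762, 0.0082, 0.2656]
tool_rot: [-0.0, 1.0, -0.001, 0.003]
contact_force: [-0.3, 0.3, -0.2]
gripper_width: 1.002
```

>>> drive_tool(
  series=[1, -2, 40, 0, 0, 0, 0, 1, -4, 40, 0, 0, 0, 0, 1, -4, 40, 0, 0, 0, 0, 1, -4, 40, 0, 0, 0, 0, 1, -4, 40, 0, 0, 0, 0, 1, -4, 40, 0, 0, 0, 0, 1, -4, 40, 0, 0, 0, 0, 1, 0, 0, 0, 0, 0, 0, 1, 0, 0, 0, 0, 0, 0],
)

```text
t: 43.7
eef_pos: [0.4483, -0.2712, 0.262]
tool_rot: [-0.001, 1.0, -0.0, -0.0]
contact_force: [-0.1, 0.7, 0.4]
gripper_width: 1.001
```

```bash
python3 chk.py; python3 - <<'E'
from m import *
t=cam("top")["pixels"][60:280,110:400];s=cam("side")["pixels"][80:300,190:410]
f=lambda i:np.clip(i.astype(float)*1.6,0,255).astype(np.uint8)
im=np.hstack([f(t),f(s)]);cv2.imwrite("pics/end.png",cv2.resize(im,None,fx=1.5,fy=1.5,interpolation=cv2.INTER_CUBIC))
E
```

```text
[ 0.44854945 -0.27069435  0.26215841]
R R [2.02938296e-03 5.03068891e-05] 283
B B [0.00064144 0.00066336] 264
G G [0.00067995 0.00072003] 265
```

View pics/end.png

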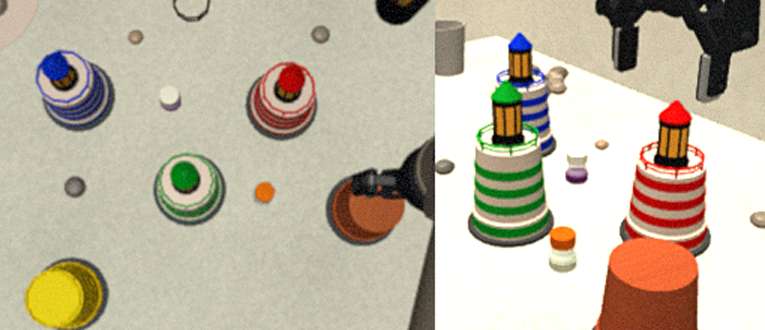

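All three lanterns stand upright on matching towers, the jars are in place at (223,125) and (286,188), and the gripper is clear. I'll hand in.

```bash
python3 -c "
from station import bot
print(bot.hand_in())"
```

```text
the job is handed in; nothing more can be done
None
```

I handed the job in with all three lanterns on their matching lighthouses. I moved green to the terracotta pot, red to the red tower, blue to the blue tower, then green to the green tower.

**Last checks:**
- **Centring:** in the top camera the roofs are about 2 mm (red), 1 mm (blue) and 1 mm (green) from the tower centres, against the 12 mm allowed.
- **Upright and released:** the side view shows all three standing upright with the gripper clear.
- **Terracotta pot:** green stood there released and upright, about 3–4 mm from the middle.
- **Paint jars:** they appear unmoved in the last picture.
- **Time:** about 44 s of the 112 s had passed.

**What disagreed:** the measured tool height put the fingertips about 35 mm lower than they really were. My first grasp therefore caught the green lantern by its roof cone. I set it back on the red tower and gripped it again lower. I then used the corrected height, and every grasp after that held the body.

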